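# Feed one swab tube from the dispenser and tilt it out of the well

### The job

Swing the swab dispenser's feed lever forward all the way to its stop and let it spring back, so that one tube drops into the well in front. Take that tube out through the well's mouth, which is shorter than the tube: slide it under the deep roof on the right, tilt its cap end up past the lip and draw it out. Finish still holding it steady, the whole tube at least 15 cm above the worktop, ready to hand over; leave the other tubes in the magazine and the things beside the dispenser where they are.

Things in the scene. Friction and masses are not known exactly. Their poses are not given: they have to be found in the camera images.
- dispenser: White sheet-metal dispenser, fixed, 201 x 223 x 104 mm. Origin on the worktop under the middle of the drum; -x is its front (faces the robot), +y its left, z up. Grey drum: axis along y at x = 0, height 60 mm, 40 mm across, one pocket. Behind it (x = 10 to 66 mm) the magazine with clear cover, in front the well: inside x = -132 to -25, y = -131 to +86 mm, front wall 58 mm high.
- rest (a point): Where the middle of a dispensed tube comes to lie in the well (dispenser x = -84, y = 0, height 40 mm), tube parallel to dispenser y, in a notch of two rails. The rails lie only beyond y = -48 and +48 mm; between them the well is open down to its floor (7 mm high), with 47 mm free in front of the tube and 55 mm behind it. Axes as the dispenser's.
- roof_edge (a point): Edge of the sloping sheet roof over the well's deep right end, above the resting tube: dispenser y = -54, height 74 mm (rim bead 73 to 78 mm). The roof covers y = -131 to -54 mm. A tube slid 30 mm to -y can be tilted there 10 to 20 degrees, left end up, its right end staying at rest height, then drawn out along its own length.
- lip_edge (a point): Edge of the lip over the well's left end, above the resting tube: dispenser y = +64, height 62 mm (59 to 64 mm). The lip covers y = +64 to +86 mm. The mouth, open upward, is the 118 mm between roof edge and lip edge; the tube is 165 mm long and its left end starts about 18 mm under the lip.
- feed_lever (a joint): Angle of the feed lever and drum, rad. 0 = rest (lever leaning 35 degrees back from vertical), 1.35 = forward stop (lever leaning 42 degrees forward, towards -x of the dispenser). A spring returns it; it takes about 1 N at the knob at rest, 3 to 4 N at the stop. The tube leaves the pocket late in the swing.
- lever_knob (a point): Centre of the lever's black ball knob, 24 mm diameter, on a steel rod of 8 mm. It swings on a radius of 85 mm about the drum axis (dispenser x = 0, z = 60 mm), in the plane dispenser y = +122 mm, 33 mm outside the left cheek; at rest at dispenser x = +49 mm, height 130 mm; at the stop at x = -57 mm, height 123 mm.
- swab_1_center (a point): Middle of the first swab tube, the one that lies in the drum's pocket at the start and is dispensed: a rigid round tube with rounded ends, 165 mm long, 14 mm diameter, about 18 g, clear with paper label and white ribbed cap. Its y axis runs along the tube towards the cap; it lies parallel to the dispenser's y (it rolls, so its x and z axes mean nothing).
- swab_1_cap (a point): Tip of that tube's white cap end, on its axis, 82.5 mm from the middle; the left (dispenser +y) end.
- swab_1_foot (a point): Tip of that tube's clear round end, on its axis, 82.5 mm from the middle; the right (dispenser -y) end.
- swab_1: The first swab tube as a body; origin at its middle.
- swab_2_center (a point): Middle of the second tube, waiting behind the drum. It stays in the magazine.
- swab_3_center (a point): Middle of the third tube in the magazine.
- swab_4_center (a point): Middle of the last tube in the magazine.
- label_roll: Roll of labels, 64 mm across, 32 mm high, origin at its underside; right of the dispenser, leave alone.
- saline_bottle: Small white bottle, 45 mm across, 80 mm high, origin at its underside; right of the dispenser, leave alone.
- pad_box: Blue carton, 58 x 88 x 62 mm, origin at its underside; right of the dispenser, leave alone.

How it is judged:
On the way, in this order (a step that is already met when the one before it is completed fails the run):
1. the feed lever has been swung forward to its stop (value of joint feed_lever above 1.25 rad), for 0.05 s.
2. the lever has been let go and is back at rest, and one tube lies in the well (value of joint feed_lever below 0.12 rad and contact force between the fingers and feed_lever below 0.1 N and x of swab_1_center in the frame of dispenser below -0.06 m and z of swab_1_center in the frame of dispenser below 0.055 m), for 0.1 s.
3. the tube stands tilted in the mouth, its cap end out above the well and its other end still under the deep roof (z of swab_1_cap in the frame of dispenser above 0.065 m and y of swab_1_foot in the frame of dispenser below -0.054 m and z of swab_1_foot in the frame of dispenser below 0.07 m), for 0.05 s.
At the end, for the whole second after the job is handed in: The first tube is held by the fingers (over 1 N), still (under 3 cm/s), both ends over 15 cm above the worktop, off the dispenser; lever back at rest (under 0.12 rad); the other three tubes in the magazine; label roll, bottle and carton within 3 cm of their places (height (world z) of each of swab_1_cap, swab_1_foot above 0.15 m and contact force between the fingers and swab_1 above 1 N and contact force between swab_1 and dispenser below 0.1 N and linear speed of swab_1 below 0.03 m/s and value of joint feed_lever below 0.12 rad and x of each of swab_2_center, swab_3_center, swab_4_center in the frame of dispenser above -0.03 m and z of each of swab_2_center, swab_3_center, swab_4_center in the frame of dispenser below 0.1 m and distance of each of label_roll, saline_bottle, pad_box from where it was at the start of the episode below 0.03 m); the arm keeps its last pose, push and grip.
It fails at once if a second tube leaves the magazine (not (x of each of swab_2_center, swab_3_center, swab_4_center in the frame of dispenser above -0.03 m and z of each of swab_2_center, swab_3_center, swab_4_center in the frame of dispenser below 0.1 m)).
It fails at once if a thing beside the dispenser is pushed away (over 3 cm)  (distance of any of label_roll, saline_bottle, pad_box from where it was at the start of the episode above 0.03 m).
It also fails if it takes over 53 s, if anything falls off the work surface, if the arm or the gripper's body presses on something with over 40 N, if the wrist force passes 120 N, or if a joint passes its speed limit or range.

### The arm

A 6-joint arm with a two-finger parallel gripper is mounted at the origin on a cart in front of the work surface, level with it; the furniture and walls round the work are solid. World frame = base frame: x ahead of the robot, y to its left, z up, the work surface at z = 0. Lengths are in m, angles in rad, forces in N, time in s.
With the tool pointing down it reaches from about 0.3 to 0.775 m from the base axis. Payload 14.6 kg.
Tool frame: the origin (TCP) lies at the very end of the fingers, on their centre line; the grasp point (between the pads) lies 19 mm behind it; z points along the fingers, y is the direction in which the jaws open and shut (so a half turn about z gives the same grasp; the last joint's range is limited). The gripper opens to 94 mm and grips with 3 to 60 N. Pads are 16 mm wide; open, the fingers measure 119 mm over their backs; the gripper's body (75 mm by 177 mm) begins 78 mm behind the grasp point.
Start: joints at [1.184, 0.3, 1.521, -0, 1.321, -0.067], TCP at [0.173, 0.522, 0.205] pointing down, gripper open.
Joint ranges: [-3.03, 3.03], [-0.79, 2.21], [0.23, 2.52], [-1.04, 4.18], [0, 3.07], [-2.55, 2.55]. Speed limits (rad/s): [2.22, 2.22, 2.57, 3.14, 3.14, 3.14].

### API

Orientations are given as [roll, pitch, yaw] about the fixed x, y, z axes, in that order (R = Rz(yaw) Ry(pitch) Rx(roll)).
In Python, from station import ctrl, vision, ticket gives the robot as it stands.
- The arm moves only by the tool step_arm, never from a script. Its argument "steps" is a list of rows, each an object of numbers: "x", "y", "z": the shift along the tool's x, y, z in m; "ax", "ay", "az": the turn, a rotation vector about the tool's x, y, z in degrees; "claw": the finger opening in m, from 0 to 0.094. A call has 1 to 5 rows; each row shifts and turns the pose as measured when the row begins, along the tool's axes as they then stand; what a row does not reach is not made up. A row lasts 1/12 s, in which the tool goes at most 41.7 mm and 7.16 degrees, less where a joint would pass 70% of its speed; a pose out of reach is approached as far as the arm can. A call with a gripper value outside its range is refused whole. The fingers move at their own pace and stop on an object; "grip_force" is the grip in N (left out, the last holds). Time passes only in rows, so rows that do not move let the fingers close. It gives the time, the measured TCP pose, the force and the opening at its end, in the units of the state.
- ctrl.get_obs(): the state, without advancing time (a new reading comes with each control period).
- vision.camera(name): name is "scene" or "top"; returns (picture, depth): 400x640x3 uint8, red, green, blue; 400x640 float32, m along the optical axis (not along the pixel's ray), 0 where there is no reading.
- vision.camera_params(name): a dict with "fov_y" (degrees; the focal length in pixels is half the picture's height over the tangent of half this angle, whatever the lens; pixels are square), "cx", "cy" (the principal point, pixels), "k1" (the pictures are not rectified: a ray, as slopes to the right and down, at radius r is drawn at 1 + k1 r^2 times it, then the intrinsics apply), "origin" and "attitude" of the camera in the world. Camera axes: x right, y up, looking along -z (the intrinsics and any distortion apply to the point x, -y, -z); pixel columns grow to the right and rows downward; lengths in m; the calibration is good to about 2 mm. A picture is of the moment at which its call begins. camera_params takes no time and is no camera call.
- ticket.hand_in(): hands the job in, once; it reports no verdict.
The state is a dict: "time_s": time; "qpos": joint angles; "joint_vel": joint speeds; "tau": joint torques, N m; "ee_pos": TCP position; "eef_rot": TCP orientation; "force": force on the tool from outside, world axes, zero at the start; "moment": the same for the moment, N m; "grip_width": finger opening in m.
Only numpy, scipy, OpenCV 4.12 (cv2) and the standard library are available. Lean on these libraries where they do the work, as an engineer would, in place of code of your own. Each camera call takes 0.05 s, during which the arm holds its last target.

## Working session

There is one attempt and no reset: what is moved stays moved. The work goes in short steps, Python scripts to look and compute and a tool call to move; the robot and the scene stay as the last step left them, time stands still between calls to the robot, and variables do not carry over. Pictures are saved under pics/ and viewed, and the job is handed in when it is done.

Besides the shell and the picture viewer there is one more tool, called after "Call:" by a JSON object that holds its "fn" and its "kwargs", one argument or row to a line. step_arm: Moves the arm, as the interface text tells. Its arguments: {"type":"object","properties":{"steps":{"type":"array"},"grip_force":{"type":"number"}},"required":["steps"]}

```bash
mkdir -p pics; ls; cat > h.py <<'E'
import numpy as np, cv2
from scipy.spatial.transform import Rotation as R
from station import ctrl, vision, ticket
def rot(p):
    a=np.array(p,float)
    return a
def cam(n,save=None):
    rgb,d=vision.camera(n)
    np.savez('/tmp/%s.npz'%n,rgb=rgb,d=d)
    if save: cv2.imwrite('pics/'+save,rgb[:,:,::-1])
    return rgb,d
E
python3 - <<'E'
from h import *
print(ctrl.get_obs())
for n in('scene','top'):
    print(vision.camera_params(n)); cam(n,n+'0.png')
E
```

```text
pics
{'time_s': 0.0, 'qpos': array([ 1.18438258e+00,  3.00468783e-01,  1.52161775e+00, -2.86750979e-05,
        1.32070273e+00, -6.66152927e-02]), 'joint_vel': array([-1.11769681e-03,  5.86841273e-04,  5.38465895e-04,  1.02807483e-03,
        4.11373142e-05, -6.85096487e-04]), 'tau': array([ 1.37691859e-03, -5.31815851e+01, -3.52737737e+01,  7.08990684e-02,
        2.44575430e-02, -1.11275856e-04]), 'ee_pos': array([0.17281863, 0.52184866, 0.2048721 ]), 'eef_rot': array([-3.14039685e+00, -5.19406565e-05,  2.82180128e+00]), 'force': array([ 0.24975159,  0.36932821, -0.00563545]), 'moment': array([ 0.0150115 , -0.00926966,  0.05209541]), 'grip_width': 0.09371889407928588}
{'fov_y': 45.29488672294685, 'cx': 325.8336970694654, 'cy': 199.32335415389048, 'k1': -0.024040518917906525, 'origin': array([-0.53143116, -0.73601478,  0.85575066]), 'attitude': array([ 1.03108694, -0.02478374, -1.01661128])}
{'fov_y': 53.401272366782145, 'cx': 319.45839167249477, 'cy': 199.83879455649645, 'k1': 0.015393361055373795, 'origin': array([ 0.38468932, -0.07340991,  1.02774924]), 'attitude': array([ 0.14516254, -0.0086228 , -1.59857127])}
```

View pics/scene0.png

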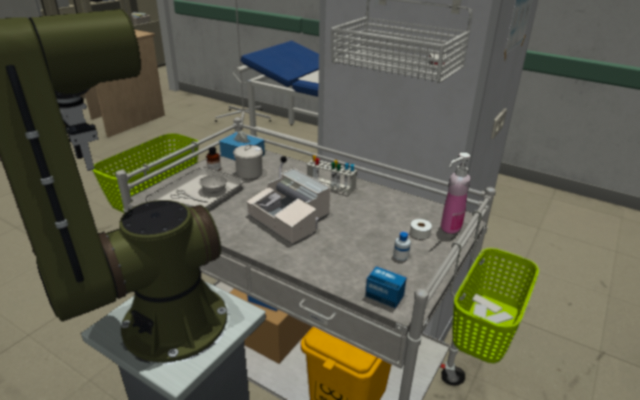

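View pics/top0.png

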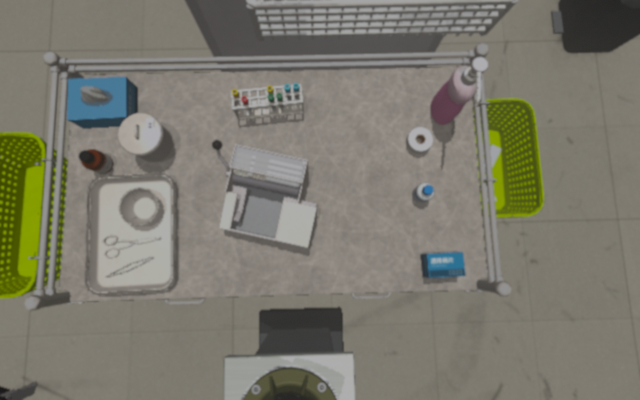

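```bash
cat >> h.py <<'E'
def K(n):
    p=vision.camera_params(n); f=200/np.tan(np.radians(p['fov_y']/2))
    Rm=R.from_euler('xyz',p['attitude']).as_matrix()
    return f,p['cx'],p['cy'],p['k1'],np.array(p['origin']),Rm
def proj(n,P):
    f,cx,cy,k,o,Rm=K(n); c=(np.atleast_2d(P)-o)@Rm
    x=c[:,0]/-c[:,2]; y=-c[:,1]/-c[:,2]; s=1+k*(x*x+y*y)
    return np.c_[f*x*s+cx,f*y*s+cy]
def ray(n,uv):
    f,cx,cy,k,o,Rm=K(n); uv=np.atleast_2d(uv).astype(float)
    d=(uv-[cx,cy])/f; q=d.copy()
    for _ in range(20): q=d/(1+k*(q**2).sum(1,keepdims=True))
    return o,np.c_[q[:,0],-q[:,1],-np.ones(len(q))]@Rm.T
def atz(n,uv,z):
    o,r=ray(n,uv); return o+r*((z-o[2])/r[:,2])[:,None]
def pts(n,d):
    v,u=np.mgrid[0:400,0:640]; o,r=ray(n,np.c_[u.ravel(),v.ravel()])
    return (o+r*d.ravel()[:,None]).reshape(400,640,3)
def crop(rgb,u0,v0,u1,v1,s,name):
    c=cv2.resize(rgb[v0:v1,u0:u1],None,fx=s,fy=s,interpolation=cv2.INTER_CUBIC); cv2.imwrite('pics/'+name,c[:,:,::-1])
E
python3 - <<'E'
from h import *
t=np.load('/tmp/top.npz'); crop(t['rgb'],200,130,330,255,6,'topc.png')
s=np.load('/tmp/scene.npz'); crop(s['rgb'],235,145,345,255,5,'scenec.png')
P=pts('top',t['d'])
for uv in [(217,145),(300,225),(265,210),(350,200),(270,160),(240,205),(225,222)]: print(uv,P[uv[1],uv[0]].round(3))
E
```

```text
(217, 145) [0.647 0.146 0.143]
(300, 225) [ 0.464 -0.037  0.076]
(265, 210) [0.511 0.055 0.006]
(350, 200) [ 0.532 -0.166  0.002]
(270, 160) [0.618 0.03  0.105]
(240, 205) [0.521 0.113 0.039]
(225, 222) [0.478 0.146 0.056]
```

View pics/topc.png

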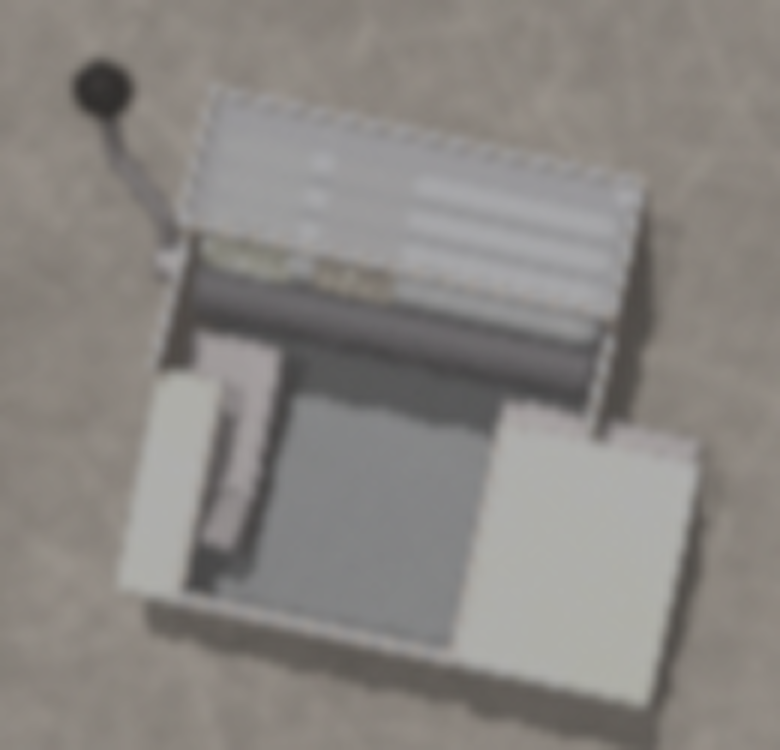

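View pics/scenec.png

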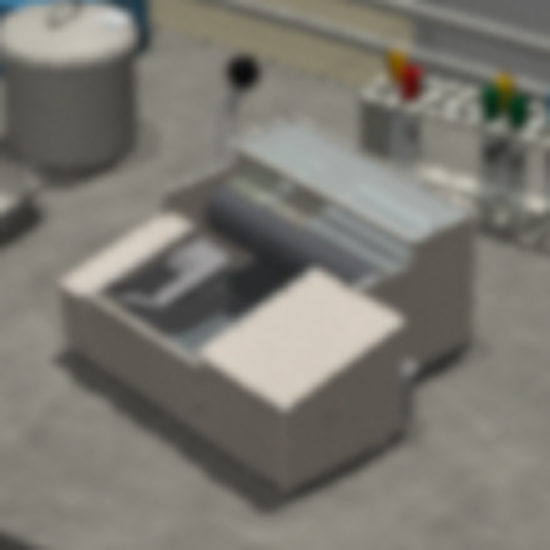

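```bash
cat > fit.py <<'E'
from h import *
from scipy.optimize import least_squares
o=lambda u,v:(200+u/6-0.42,130+v/6-0.42)
obs=[((.049,.122,.130),o(102,88)),((-.134,.088,.060),o(120,590)),((-.133,.064,.060),o(187,600)),((-.133,-.054,.074),o(453,655)),((-.025,-.054,.074),o(507,402)),((-.025,.064,.062),o(222,375))]
sc=lambda u,v:(235+u/5-.4,145+v/5-.4)
obs2=[((.049,.122,.130),sc(243,72)),((-.133,-.054,.074),sc(207,357)),((-.133,.088,.060),sc(62,288)),((-.025,-.054,.074),sc(318,270))]
def T(q,P): return R.from_euler('z',q[2]).apply(P)+[q[0],q[1],0]
def res(q):
    r=proj('top',T(q,[a for a,_ in obs]))-[b for _,b in obs]
    r2=proj('scene',T(q,[a for a,_ in obs2]))-[b for _,b in obs2]
    return np.r_[r.ravel(),r2.ravel()]
s=least_squares(res,[.57,.05,-.2],loss='soft_l1')
print(s.x, np.degrees(s.x[2])); print(res(s.x).reshape(-1,2).round(1))
t=np.load('/tmp/top.npz');P=pts('top',t['d'])
q=s.x; np.save('q.npy',q)
# local frame depth
Q=R.from_euler('z',-q[2]).apply(P.reshape(-1,3)-[q[0],q[1],0])
m=(Q[:,2]>.05)&(abs(Q[:,0]+.03)<.13)&(abs(Q[:,1])<.15)
A=Q[m]; print(A.min(0),A.max(0))
for y0 in np.arange(-.14,.1,.015):
    print(round(y0,3),[ (lambda b: round(float(np.median(b)),3) if len(b) else None)(Q[(abs(Q[:,1]-y0)<.005)&(abs(Q[:,0]-x0)<.006),2]) for x0 in (-.13,-.11,-.084,-.06,-.03,0,.03,.06)])
E
python3 fit.py
```

```text
[ 0.57371019  0.0430484  -0.2306827 ] -13.21714505363688
[[-0.2  1.3]
 [-0.3  0.1]
 [-1.8 -0. ]
 [ 0.9  0.4]
 [ 1.6 -1.2]
 [ 2.5 -5.6]
 [-1.5  0.4]
 [-1.9 -2.8]
 [-1.2 -2.8]
 [ 2.3  2.1]]
[-0.13531515 -0.13271697  0.05005785] [0.06882598 0.13240094 0.14553429]
-0.14 [0.001, 0.001, 0.0, 0.0, -0.0, 0.0, 0.001, 0.002]
-0.125 [0.068, 0.073, 0.078, 0.083, 0.045, 0.001, 0.002, 0.001]
-0.11 [0.068, 0.073, 0.079, 0.084, 0.046, 0.002, 0.002, 0.001]
-0.095 [0.068, 0.074, 0.078, 0.083, 0.046, 0.001, 0.001, 0.001]
-0.08 [0.068, 0.073, 0.078, 0.084, 0.046, 0.077, 0.103, 0.103]
-0.065 [0.068, 0.073, 0.078, 0.083, 0.046, 0.079, 0.103, 0.103]
-0.05 [0.066, 0.074, 0.078, 0.083, 0.046, 0.08, 0.103, 0.104]
-0.035 [0.011, 0.009, 0.008, 0.008, 0.008, 0.08, 0.103, 0.103]
-0.02 [0.009, 0.009, 0.008, 0.008, 0.009, 0.081, 0.103, 0.103]
-0.005 [0.011, 0.008, 0.008, 0.009, 0.009, 0.08, 0.104, 0.103]
0.01 [0.009, 0.008, 0.009, 0.008, 0.009, 0.08, 0.103, 0.103]
0.025 [0.008, 0.009, 0.008, 0.009, 0.008, 0.08, 0.103, 0.103]
0.04 [0.009, 0.008, 0.008, 0.009, 0.008, 0.08, 0.103, 0.103]
0.055 [0.012, 0.009, 0.034, 0.039, 0.045, 0.081, 0.103, 0.103]
0.07 [0.053, 0.056, 0.063, 0.068, 0.045, 0.08, 0.103, 0.104]
0.085 [0.053, 0.058, 0.064, 0.069, 0.06, 0.079, 0.104, 0.103]
0.1 [0.001, None, None, None, None, 0.069, 0.094, None]
```

```bash
cat > fit2.py <<'E'
from h import *
from scipy.optimize import least_squares
exec(open('fit.py').read().split("def T")[0])
obs=[((.049,.122,.130),o(102,88)),((-.134,.088,.053),o(120,590)),((-.133,.064,.053),o(187,600)),((-.133,-.054,.067),o(453,655)),((-.134,-.133,.067),o(648,706))]
obs2=[((.049,.122,.130),sc(243,72)),((-.133,-.054,.067),sc(207,357)),((-.133,.088,.053),sc(62,288)),((-.133,-.133,.067),sc(290,408))]
def T(q,P): return R.from_euler('z',q[2]).apply(P)+[q[0],q[1],0]
def res(q):
    r=proj('top',T(q,[a for a,_ in obs]))-[b for _,b in obs]
    r2=proj('scene',T(q,[a for a,_ in obs2]))-[b for _,b in obs2]
    return np.r_[r.ravel(),r2.ravel()]
s=least_squares(res,[.57,.05,-.2])
print(s.x, np.degrees(s.x[2])); print(res(s.x).reshape(-1,2).round(1))
q=s.x; np.save('q.npy',q)
for n in('top','scene'):
    t=np.load(f'/tmp/{n}.npz');P=pts(n,t['d'])
    Q=R.from_euler('z',-q[2]).apply(P.reshape(-1,3)-[q[0],q[1],0])
    for nm,m in (('mag',(abs(Q[:,2]-.1035)<.002)&(Q[:,0]<.1)&(Q[:,0]>-.03)&(abs(Q[:,1])<.12)),('roof',(Q[:,2]>.066)&(Q[:,2]<.087)&(Q[:,0]<-.045)&(Q[:,0]>-.2)&(Q[:,1]<0)&(Q[:,1]>-.2))):
        A=Q[m]; print(n,nm,len(A),A.min(0).round(4),A.max(0).round(4),np.percentile(A,[2,98],axis=0).round(4).tolist())
        print(cv2.minAreaRect((A[:,:2]*1000).astype(np.float32)))
E
python3 fit2.py
```

```text
[ 0.57461216  0.04156821 -0.23763109] -13.615258270688312
[[ 0.7  0.6]
 [ 0.7 -0.4]
 [-0.8 -0.5]
 [ 1.4  0.2]
 [ 0.9 -1. ]
 [-0.8  0.3]
 [-1.6 -0.9]
 [-0.6 -1.1]
 [-0.9 -0.3]]
top mag 1307 [ 0.008  -0.0877  0.1015] [0.067  0.1188 0.1055] [[0.0096, -0.0829, 0.1016], [0.0645, 0.0876, 0.1054]]
((37.44871520996094, 15.590011596679688), (206.19650268554688, 58.28367233276367), 89.64448547363281)
top roof 1267 [-0.1357 -0.1316  0.066 ] [-0.0451 -0.0494  0.087 ] [[-0.1334, -0.1299, 0.0669], [-0.0473, -0.0513, 0.0864]]
((-90.28081512451172, -90.41828155517578), (81.91227722167969, 90.91575622558594), 89.63777923583984)
scene mag 343 [ 0.007  -0.0927  0.1015] [0.0681 0.1163 0.1055] [[0.0089, -0.0897, 0.1016], [0.0664, 0.0873, 0.1053]]
((37.847145080566406, 11.755119323730469), (209.05178833007812, 60.965087890625), 89.7047348022461)
scene roof 579 [-0.1372 -0.1409  0.066 ] [-0.045  -0.0514  0.0869] [[-0.1342, -0.1349, 0.0666], [-0.0482, -0.0542, 0.0861]]
((-91.598876953125, -96.32945251464844), (89.39310455322266, 92.08538818359375), 88.96882629394531)
```

```bash
cat >> h.py <<'E'
q=np.array([.5745,.0415,-.2426])
def W(p): return R.from_euler('z',q[2]).apply(p)+[q[0],q[1],0]
def L(p): return R.from_euler('z',-q[2]).apply(np.asarray(p)-[q[0],q[1],0])
def state():
    o=ctrl.get_obs(); return o['ee_pos'],R.from_euler('xyz',o['eef_rot']),o
def plan(tpos,trot,n):
    p,r,_=state(); tpos=np.array(tpos); 
    dr=(trot*r.inv()).as_rotvec()
    if np.linalg.norm(dr)>np.pi: pass
    print('dist',np.linalg.norm(tpos-p).round(4),'ang',np.degrees(np.linalg.norm(dr)).round(1))
    for i in range(n):
        ri=R.from_rotvec(dr*i/n)*r
        s=ri.inv().apply((tpos-p)/n); a=np.degrees(ri.inv().apply(dr/n))
        print(i,(s*1000).round(1).tolist(),a.round(2).tolist())
YAW=q[2]+np.pi/2
def down(yaw=YAW): return R.from_euler('xyz',[np.pi,0,yaw])
E
python3 - <<'E'
from h import *
t=np.load('/tmp/top.npz');P=pts('top',t['d']).reshape(-1,3)
w=W([.090,.122,.116]);print(w)
d=np.linalg.norm(P[:,:2]-w[:2],axis=1)
for r in(.03,.05,.07,.09,.11,.13):
    m=(d<r); A=P[m]; j=A[:,2].argmax(); print(r,A[j].round(3), L(A[j]).round(3))
plan(np.r_[w[:2],.205],down(),18)
E
```

```text
[0.69117223 0.13830698 0.116     ]
0.03 [0.664 0.149 0.132] [0.061 0.126 0.132]
0.05 [0.653 0.152 0.146] [0.05  0.126 0.146]
0.07 [0.653 0.152 0.146] [0.05  0.126 0.146]
0.09 [0.653 0.152 0.146] [0.05  0.126 0.146]
0.11 [0.653 0.152 0.146] [0.05  0.126 0.146]
0.13 [0.653 0.152 0.146] [0.05  0.126 0.146]
dist 0.6449 ang 85.6
0 [-34.0, -11.2, 0.0] [-0.0, 0.0, 4.75]
1 [-34.8, -8.3, 0.0] [-0.0, 0.0, 4.75]
2 [-35.4, -5.4, 0.0] [-0.0, 0.0, 4.75]
3 [-35.7, -2.4, 0.0] [-0.0, 0.0, 4.75]
4 [-35.8, 0.5, 0.0] [-0.0, 0.0, 4.75]
5 [-35.7, 3.5, -0.0] [-0.0, 0.0, 4.75]
6 [-35.2, 6.4, -0.0] [-0.0, 0.0, 4.75]
7 [-34.6, 9.3, -0.0] [-0.0, 0.0, 4.75]
8 [-33.7, 12.2, -0.0] [-0.0, 0.0, 4.75]
9 [-32.6, 14.9, -0.0] [-0.0, 0.0, 4.75]
10 [-31.2, 17.6, -0.0] [-0.0, 0.0, 4.75]
11 [-29.7, 20.1, -0.0] [-0.0, 0.0, 4.75]
12 [-27.9, 22.5, -0.0] [-0.0, 0.0, 4.75]
13 [-25.9, 24.7, -0.0] [-0.0, 0.0, 4.75]
14 [-23.8, 26.8, -0.0] [-0.0, 0.0, 4.75]
15 [-21.5, 28.7, -0.0] [-0.0, 0.0, 4.75]
16 [-19.0, 30.3, -0.0] [-0.0, 0.0, 4.75]
17 [-16.5, 31.8, -0.0] [-0.0, 0.0, 4.75]
```

Call:
{"fn": "step_arm", "kwargs": {
  "steps": [
    {"x": -0.034, "y": -0.011, "az": 4.75, "claw": 0},
    {"x": -0.035, "y": -0.008, "az": 4.75, "claw": 0},
    {"x": -0.035, "y": -0.005, "az": 4.75, "claw": 0},
    {"x": -0.036, "y": -0.002, "az": 4.75, "claw": 0},
    {"x": -0.036, "y": 0.001, "az": 4.75, "claw": 0}
  ]
}}

```text
validation failed for argument at $.st...
```

Call:
{"fn": "step_arm", "kwargs": {
  "steps": [
    {"x": -0.036, "y": 0.004, "az": 4.75, "claw": 0},
    {"x": -0.035, "y": 0.006, "az": 4.75, "claw": 0},
    {"x": -0.035, "y": 0.009, "az": 4.75, "claw": 0},
    {"x": -0.034, "y": 0.012, "az": 4.75, "claw": 0},
    {"x": -0.033, "y": 0.015, "az": 4.75, "claw": 0}
  ]
}}

```text
validation failed for argument at $.st...
```

```bash
python3 - <<'E'
from h import *
p,r,o=state();print(o['time_s'],p,o['eef_rot'],o['force'],o['grip_width'],o['qpos'])
plan(W([.090,.122,.205]),down(),9)
E
```

```text
0.1 [0.1728105  0.52188954 0.20494849] [-3.14054742e+00 -5.15117906e-05  2.82182309e+00] [ 0.90184697  0.5195415  -0.78705673] 0.09366296424324257 [ 1.18441964e+00  3.00398220e-01  1.52152866e+00 -1.87544339e-05
  1.32071212e+00 -6.66024960e-02]
dist 0.6449 ang 85.6
0 [-68.1, -22.4, 0.0] [-0.01, 0.0, 9.51]
1 [-70.8, -10.8, 0.0] [-0.01, 0.0, 9.51]
2 [-71.6, 1.0, 0.0] [-0.01, 0.0, 9.51]
3 [-70.5, 12.9, -0.0] [-0.01, 0.0, 9.51]
4 [-67.4, 24.3, -0.0] [-0.01, 0.0, 9.51]
5 [-62.4, 35.1, -0.0] [-0.01, 0.0, 9.51]
6 [-55.8, 45.0, -0.0] [-0.01, 0.0, 9.51]
7 [-47.6, 53.6, -0.0] [-0.01, 0.0, 9.51]
8 [-38.1, 60.7, -0.0] [-0.01, 0.0, 9.51]
```

Call:
{"fn": "step_arm", "kwargs": {
  "steps": [
    {"x": -0.034, "y": -0.011, "z": 0.0, "ax": 0.0, "ay": 0.0, "az": 4.75, "claw": 0.0},
    {"x": -0.035, "y": -0.008, "z": 0.0, "ax": 0.0, "ay": 0.0, "az": 4.75, "claw": 0.0}
  ]
}}

```text
time_s: 0.27
ee_pos: [0.228, 0.481, 0.204]
eef_rot: [-3.139, -0.001, 2.66]
force: [1.2, 0.2, -0.9]
grip_width: 0.084
```

Call:
{"fn": "step_arm", "kwargs": {
  "steps": [
    {"x": -0.035, "y": -0.005, "z": 0, "ax": 0, "ay": 0, "az": 4.75, "claw": 0},
    {"x": -0.036, "y": -0.002, "z": 0, "ax": 0, "ay": 0, "az": 4.75, "claw": 0},
    {"x": -0.036, "y": 0.001, "z": 0, "ax": 0, "ay": 0, "az": 4.75, "claw": 0},
    {"x": -0.036, "y": 0.004, "z": 0, "ax": 0, "ay": 0, "az": 4.75, "claw": 0},
    {"x": -0.035, "y": 0.006, "z": 0, "ax": 0, "ay": 0, "az": 4.75, "claw": 0}
  ]
}}

```text
time_s: 0.68
ee_pos: [0.3769, 0.3695, 0.2025]
eef_rot: [-3.136, 0.001, 2.229]
force: [0.8, 0.5, 0.4]
grip_width: 0.0507
```

Call:
{"fn": "step_arm", "kwargs": {
  "steps": [
    {"x": -0.035, "y": 0.009, "z": 0, "ax": 0, "ay": 0, "az": 4.75, "claw": 0},
    {"x": -0.034, "y": 0.012, "z": 0, "ax": 0, "ay": 0, "az": 4.75, "claw": 0},
    {"x": -0.033, "y": 0.015, "z": 0, "ax": 0, "ay": 0, "az": 4.75, "claw": 0},
    {"x": -0.031, "y": 0.018, "z": 0, "ax": 0, "ay": 0, "az": 4.75, "claw": 0},
    {"x": -0.03, "y": 0.02, "z": 0, "ax": 0, "ay": 0, "az": 4.75, "claw": 0}
  ]
}}

```text
time_s: 1.1
ee_pos: [0.5249, 0.2513, 0.2013]
eef_rot: [-3.135, 0.003, 1.793]
force: [0.0, 0.8, 0.2]
grip_width: 0.0172
```

```bash
python3 - <<'E'
from h import *
p,r,o=state();print(o['time_s'],p,o['eef_rot'],o['force'],o['grip_width'],o['qpos'])
plan(W([.090,.122,.205]),down(),8)
E
```

```text
1.1 [0.52491786 0.25131438 0.20128055] [-3.13500685  0.00341454  1.79250669] [0.04255766 0.77138901 0.15521922] 0.01722720590228562 [ 0.38466045  0.37888441  1.42558174 -0.0023612   1.34417963  0.16349996]
dist 0.2011 ang 26.6
0 [-18.4, 17.2, -0.5] [-0.04, 0.03, 3.33]
1 [-17.3, 18.2, -0.5] [-0.04, 0.03, 3.33]
2 [-16.2, 19.2, -0.5] [-0.04, 0.03, 3.33]
3 [-15.1, 20.1, -0.5] [-0.04, 0.03, 3.33]
4 [-13.9, 20.9, -0.5] [-0.04, 0.03, 3.33]
5 [-12.7, 21.7, -0.5] [-0.04, 0.03, 3.33]
6 [-11.4, 22.4, -0.5] [-0.04, 0.03, 3.33]
7 [-10.1, 23.0, -0.5] [-0.04, 0.03, 3.33]
```

Call:
{"fn": "step_arm", "kwargs": {
  "steps": [
    {"x": -0.03, "y": 0.028, "z": 0, "ax": 0, "ay": 0, "az": 5.3, "claw": 0},
    {"x": -0.027, "y": 0.03, "z": 0, "ax": 0, "ay": 0, "az": 5.3, "claw": 0},
    {"x": -0.024, "y": 0.032, "z": 0, "ax": 0, "ay": 0, "az": 5.3, "claw": 0},
    {"x": -0.021, "y": 0.034, "z": 0, "ax": 0, "ay": 0, "az": 5.3, "claw": 0},
    {"x": -0.017, "y": 0.036, "z": 0, "ax": 0, "ay": 0, "az": 5.3, "claw": 0}
  ]
}}

```text
time_s: 1.52
ee_pos: [0.694, 0.1294, 0.1992]
eef_rot: [-3.135, 0.007, 1.307]
force: [0.2, 1.2, 0.5]
grip_width: 0.0005
```

```bash
python3 - <<'E'
from h import *
p,r,o=state();print(o['time_s'],p,L(p),o['eef_rot'],o['force'],o['grip_width'],o['qpos'])
plan(W([.090,.122,.116]),down(),4)
cam('top','t1.png')
t=np.load('/tmp/top.npz'); crop(t['rgb'],190,100,320,210,5,'t1c.png')
E
```

```text
1.5167 [0.69401006 0.12943407 0.19921146] [0.09488624 0.11406864 0.19921146] [-3.13484966  0.0071598   1.30692409] [0.22656441 1.22829251 0.45905175] 0.00046115660217295137 [ 0.1340476   0.67688006  0.9863793  -0.00400123  1.48732461  0.3982955 ]
dist 0.0837 ang 1.3
0 [2.1, -1.1, 20.8] [-0.1, 0.1, -0.31]
1 [2.1, -1.1, 20.8] [-0.1, 0.1, -0.31]
2 [2.0, -1.2, 20.8] [-0.1, 0.1, -0.31]
3 [2.0, -1.2, 20.8] [-0.1, 0.1, -0.31]
```

View pics/t1c.png

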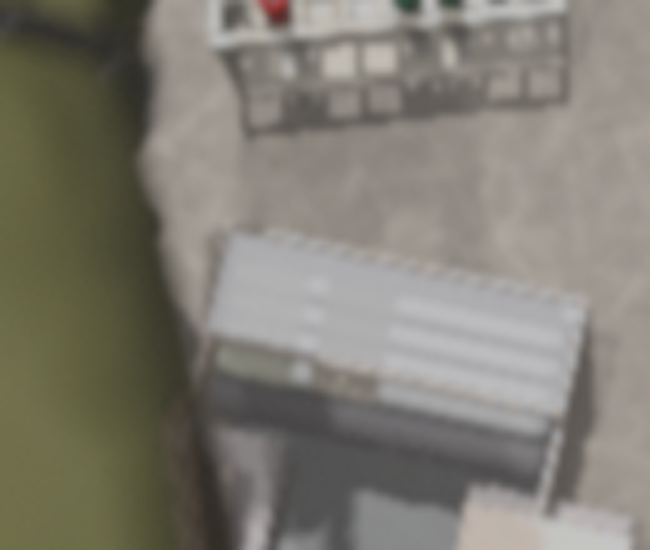

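Call:
{"fn": "step_arm", "kwargs": {
  "steps": [
    {"x": 0.003, "y": -0.001, "z": 0.025, "ax": 0, "ay": 0, "az": 0, "claw": 0},
    {"x": 0.003, "y": -0.001, "z": 0.025, "ax": 0, "ay": 0, "az": -0.5, "claw": 0},
    {"x": 0.002, "y": -0.001, "z": 0.022, "ax": 0, "ay": 0, "az": -0.5, "claw": 0},
    {"x": 0.001, "y": -0.001, "z": 0.01, "ax": 0, "ay": 0, "az": 0, "claw": 0},
    {"x": 0, "y": 0, "z": 0, "ax": 0, "ay": 0, "az": 0, "claw": 0}
  ]
}}

```text
time_s: 1.98
ee_pos: [0.698, 0.1288, 0.1073]
eef_rot: [-3.13, 0.011, 1.304]
force: [-0.8, -0.6, -0.7]
grip_width: 0.0002
```

```bash
python3 - <<'E'
from h import *
p,r,o=state();print(o['time_s'],p,L(p),o['eef_rot'],o['force'],o['grip_width'])
cam('scene','s1.png')
t=np.load('/tmp/scene.npz'); crop(t['rgb'],225,110,345,230,5,'s1c.png')
E
```

```text
1.9833 [0.69804781 0.12878576 0.10731727] [0.0989615  0.11440929 0.10731727] [-3.1304011   0.01053182  1.30434928] [-0.77417533 -0.59488101 -0.74504989] 0.00016295078847022393
```

View pics/s1c.png

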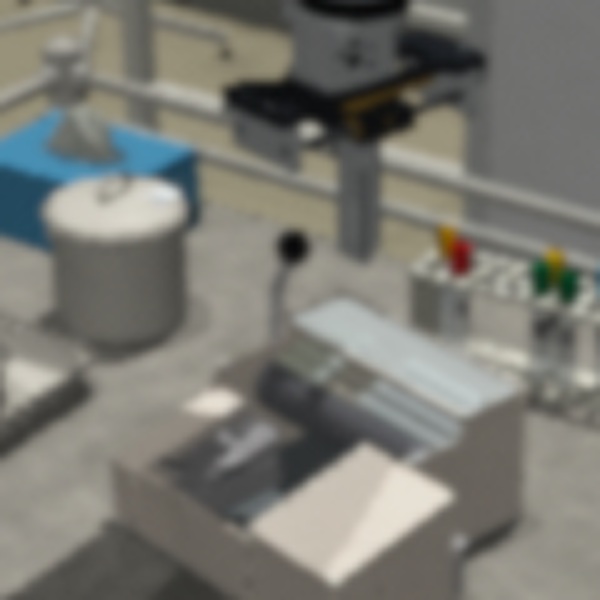

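Call:
{"fn": "step_arm", "kwargs": {
  "steps": [
    {"x": 0.009, "y": -0.005, "z": -0.009, "ax": 0, "ay": 0, "az": -1, "claw": 0},
    {"x": 0, "y": -0.01, "z": 0, "ax": 0, "ay": 0, "az": 0, "claw": 0},
    {"x": 0, "y": -0.012, "z": 0, "ax": 0, "ay": 0, "az": 0, "claw": 0}
  ]
}}

```text
time_s: 2.28
ee_pos: [0.6758, 0.1456, 0.1226]
eef_rot: [-3.135, 0.008, 1.324]
force: [-0.2, -0.0, -1.0]
grip_width: 0.0006
```

```bash
python3 - <<'E'
from h import *
p,r,o=state();print(o['time_s'],p,L(p),o['eef_rot'],o['force'],o['grip_width'])
E
```

```text
2.2833 [0.67580457 0.1456035  0.12263283] [0.07332953 0.12539113 0.12263283] [-3.13486706  0.00832775  1.32358129] [-0.17379626 -0.03547003 -0.95464878] 0.0005697489076378487
```

Call:
{"fn": "step_arm", "kwargs": {
  "steps": [
    {"x": -0.001, "y": -0.012, "z": 0.004, "ax": 0, "ay": 0, "az": 0, "claw": 0},
    {"x": 0, "y": -0.012, "z": 0.002, "ax": 0, "ay": 0, "az": 0, "claw": 0},
    {"x": 0, "y": -0.012, "z": 0, "ax": 0, "ay": 0, "az": 0, "claw": 0},
    {"x": 0, "y": -0.012, "z": 0, "ax": 0, "ay": 0, "az": 0, "claw": 0}
  ]
}}

```text
time_s: 2.62
ee_pos: [0.6387, 0.1586, 0.1383]
eef_rot: [3.106, -0.005, 1.327]
force: [2.4, -1.9, -0.1]
grip_width: 0.0005
```

```bash
python3 - <<'E'
from h import *
p,r,o=state();print(o['time_s'],p,L(p),o['eef_rot'],o['force'],o['grip_width'])
cam('scene','s2.png')
t=np.load('/tmp/scene.npz'); crop(t['rgb'],225,110,345,230,5,'s2c.png')
E
```

```text
2.6167 [0.63869769 0.1585973  0.13833156] [0.0341878  0.12909034 0.13833156] [ 3.10616568 -0.00500618  1.32726936] [ 2.38740549 -1.87703724 -0.12989325] 0.00048219972412036604
```

View pics/s2c.png

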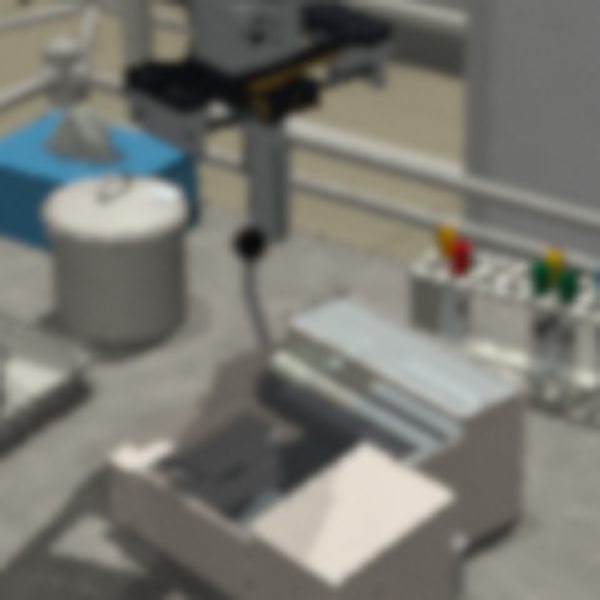

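Call:
{"fn": "step_arm", "kwargs": {
  "steps": [
    {"x": -0.003, "y": -0.003, "z": 0.014, "ax": 2, "ay": 0, "az": 0, "claw": 0},
    {"x": -0.002, "y": -0.006, "z": 0.012, "ax": 1, "ay": 0, "az": 0, "claw": 0}
  ]
}}

```text
time_s: 2.83
ee_pos: [0.6302, 0.1588, 0.1192]
eef_rot: [-3.133, -0.011, 1.331]
force: [2.5, -1.0, 0.6]
grip_width: 0.0004
```

```bash
python3 - <<'E'
from h import *
p,r,o=state();print(o['time_s'],p,L(p),o['eef_rot'],o['force'],o['grip_width'])
E
```

```text
2.8333 [0.63023119 0.15877671 0.11922237] [0.02592613 0.12723061 0.11922237] [-3.1326346  -0.01051406  1.33108677] [ 2.5113222  -0.98218329  0.62166473] 0.0003889903639168772
```

Call:
{"fn": "step_arm", "kwargs": {
  "steps": [
    {"x": -0.003, "y": -0.013, "z": 0.002, "ax": 0.5, "ay": 0, "az": 0, "claw": 0},
    {"x": -0.001, "y": -0.013, "z": 0.004, "ax": 0.5, "ay": 0, "az": 0, "claw": 0},
    {"x": 0, "y": -0.013, "z": 0.004, "ax": 0.5, "ay": 0, "az": 0, "claw": 0}
  ]
}}

```text
time_s: 3.08
ee_pos: [0.5916, 0.1639, 0.1073]
eef_rot: [-3.103, -0.011, 1.331]
force: [6.5, -1.7, -1.6]
grip_width: 0.0005
```

```bash
python3 - <<'E'
from h import *
p,r,o=state();print(o['time_s'],p,L(p),o['eef_rot'],o['force'],o['grip_width'])
E
```

```text
3.0833 [0.5916309  0.16391893 0.10732259] [-0.01277912  0.1229494   0.10732259] [-3.10281653 -0.01136283  1.33050492] [ 6.53301258 -1.66073404 -1.62121791] 0.0005272954116338646
```

Call:
{"fn": "step_arm", "kwargs": {
  "steps": [
    {"x": 0, "y": -0.009, "z": -0.007, "ax": -1, "ay": 0, "az": 0, "claw": 0},
    {"x": 0, "y": -0.009, "z": -0.002, "ax": -1, "ay": 0, "az": 0, "claw": 0}
  ]
}}

```text
time_s: 3.25
ee_pos: [0.574, 0.1675, 0.1139]
eef_rot: [-3.134, -0.01, 1.33]
force: [10.5, -0.9, -6.0]
grip_width: -0.0002
```

```bash
python3 - <<'E'
from h import *
p,r,o=state();print(o['time_s'],p,L(p),o['eef_rot'],o['force'],o['grip_width'])
cam('scene','s3.png')
t=np.load('/tmp/scene.npz'); crop(t['rgb'],225,110,345,230,5,'s3c.png')
E
```

```text
3.25 [0.57396686 0.16747409 0.11392352] [-0.03077994  0.12215708  0.11392352] [-3.13449879 -0.01022994  1.32989057] [10.54267488 -0.87035508 -6.01340262] -0.0001625709390860573
```

View pics/s3c.png

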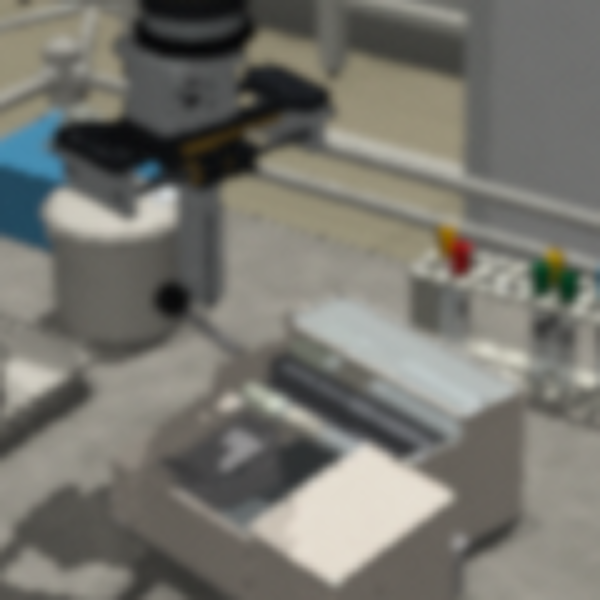

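Call:
{"fn": "step_arm", "kwargs": {
  "steps": [
    {"x": 0, "y": -0.004, "z": -0.001, "ax": 0, "ay": 0, "az": 0, "claw": 0},
    {"x": 0, "y": -0.003, "z": 0, "ax": 0, "ay": 0, "az": 0, "claw": 0},
    {"x": 0, "y": -0.002, "z": 0, "ax": 0, "ay": 0, "az": 0, "claw": 0}
  ]
}}

```text
time_s: 3.55
ee_pos: [0.5694, 0.1688, 0.115]
eef_rot: [3.138, -0.012, 1.33]
force: [16.6, -3.5, -2.1]
grip_width: 0.0008
```

```bash
python3 - <<'E'
from h import *
p,r,o=state();print(o['time_s'],p,L(p),o['eef_rot'],o['force'],o['grip_width'])
cam('scene','s4.png')
t=np.load('/tmp/scene.npz'); crop(t['rgb'],235,150,345,240,7,'s4c.png')
E
```

```text
3.55 [0.56938032 0.16875344 0.1150331 ] [-0.03553951  0.12229715  0.1150331 ] [ 3.13752144 -0.01215993  1.33039197] [16.61320635 -3.48160383 -2.11072588] 0.0007841464009233878
```

View pics/s4c.png

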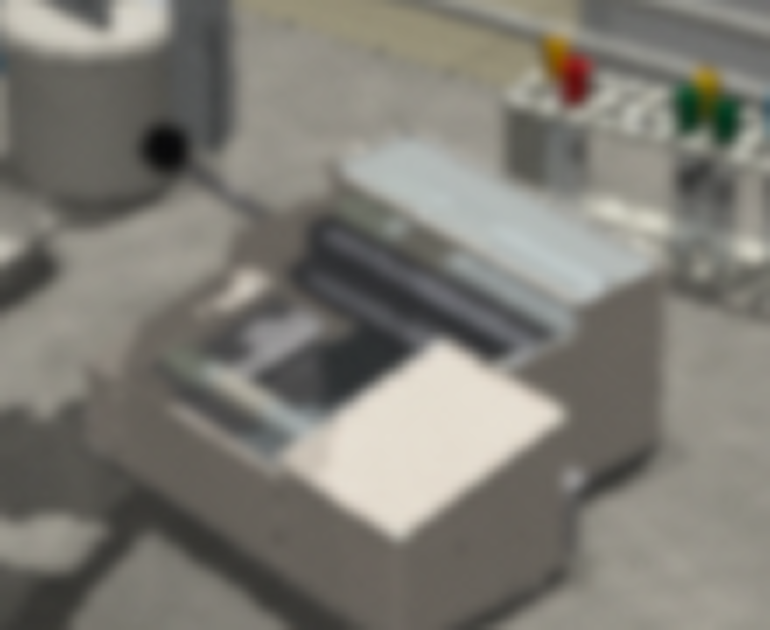

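Call:
{"fn": "step_arm", "kwargs": {
  "steps": [
    {"x": 0, "y": 0.012, "z": 0, "ax": 0, "ay": 0, "az": 0, "claw": 0},
    {"x": 0, "y": 0.02, "z": 0, "ax": 0, "ay": 0, "az": 0, "claw": 0},
    {"x": 0, "y": 0.024, "z": 0, "ax": 0, "ay": 0, "az": 0, "claw": 0},
    {"x": 0, "y": 0.024, "z": 0, "ax": 0, "ay": 0, "az": 0, "claw": 0}
  ]
}}

```text
time_s: 3.93
ee_pos: [0.6483, 0.15, 0.1142]
eef_rot: [-3.139, -0.012, 1.333]
force: [-0.1, 0.7, 0.3]
grip_width: 0.0007
```

Call:
{"fn": "step_arm", "kwargs": {
  "steps": [
    {"x": 0, "y": 0.024, "z": -0.003, "ax": 0, "ay": 0, "az": 0, "claw": 0},
    {"x": 0, "y": 0.024, "z": -0.003, "ax": 0, "ay": 0, "az": 0, "claw": 0},
    {"x": 0, "y": 0.016, "z": -0.02, "ax": 0, "ay": 0, "az": 0, "claw": 0},
    {"x": 0, "y": 0, "z": -0.03, "ax": 0, "ay": 0, "az": 0, "claw": 0}
  ]
}}

```text
time_s: 4.27
ee_pos: [0.7131, 0.1312, 0.1588]
eef_rot: [-3.118, -0.007, 1.332]
force: [-0.2, 0.4, 1.3]
grip_width: 0.0007
```

```bash
python3 - <<'E'
from h import *
p,r,o=state();print(o['time_s'],p,L(p),o['eef_rot'],o['force'],o['grip_width'])
cam('scene','s5.png')
t=np.load('/tmp/scene.npz'); crop(t['rgb'],235,130,345,240,6,'s5c.png')
E
```

```text
4.2667 [0.71310407 0.13120713 0.15884694] [0.11299518 0.12037668 0.15884694] [-3.11755035 -0.00748974  1.33218725] [-0.20702807  0.42306869  1.25031854] 0.0007374858095344169
```

View pics/s5c.png

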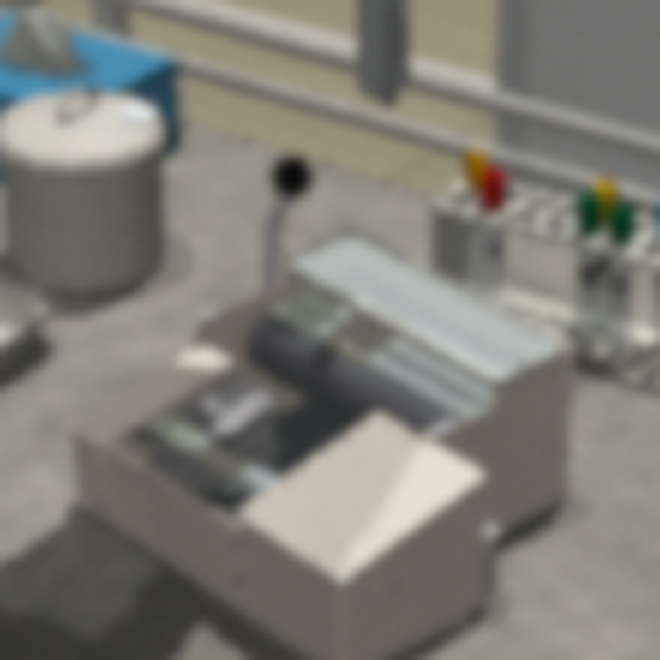

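```bash
python3 - <<'E'
from h import *
cam('top','t2.png')
t=np.load('/tmp/top.npz'); crop(t['rgb'],200,130,330,255,6,'t2c.png')
t=np.load('/tmp/scene.npz'); crop(t['rgb'],240,185,300,225,13,'s5d.png')
E
```

View pics/t2c.png

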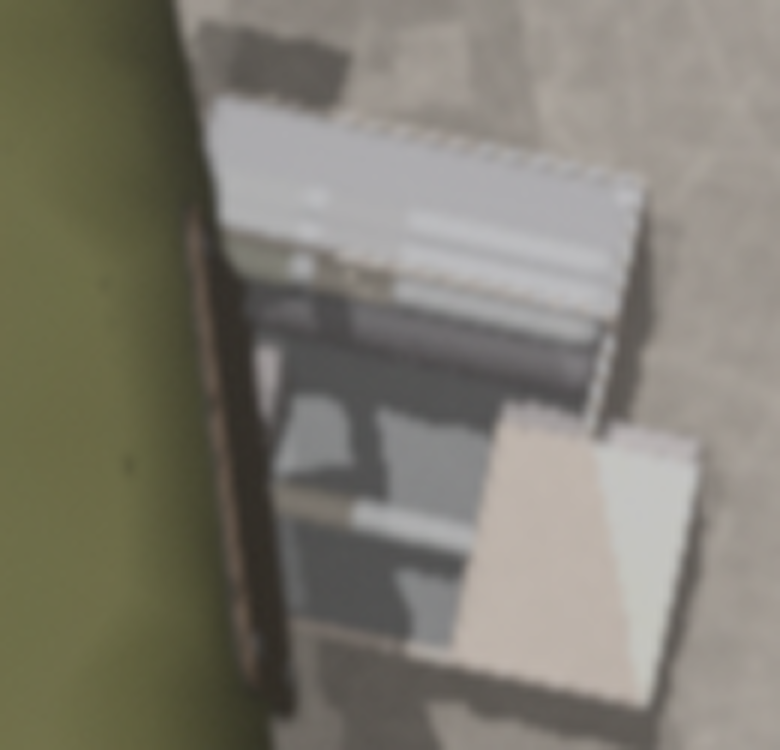

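View pics/s5d.png

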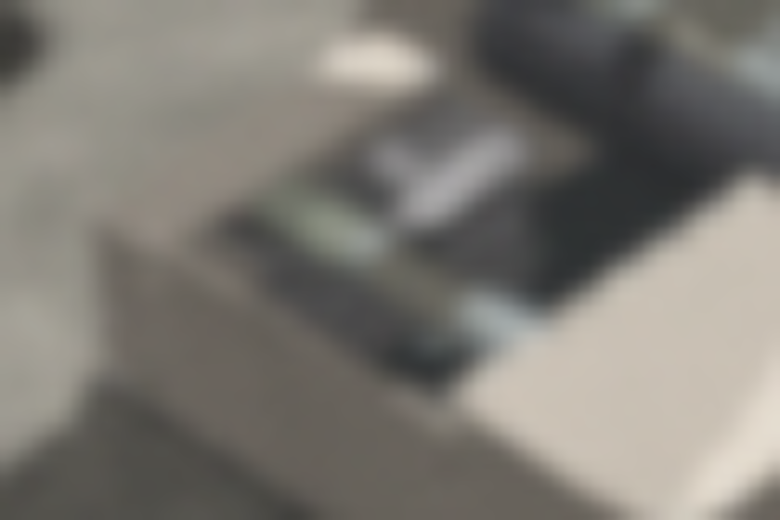

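```bash
python3 - <<'E'
from h import *
uv=[(200+u/6-.42,130+v/6-.42) for u,v in [(285,497),(355,514),(468,540)]]
print(L(atz('top',uv,.045)).round(4))
plan(W([-.084,.005,.20]),down(),10)
E
```

```text
[[-0.0838  0.0339  0.045 ]
 [-0.0845  0.004   0.045 ]
 [-0.085  -0.044   0.045 ]]
dist 0.2321 ang 1.1
0 [-11.5, -19.9, -3.3] [-0.08, -0.06, 0.03]
1 [-11.5, -19.9, -3.3] [-0.08, -0.06, 0.03]
2 [-11.6, -19.9, -3.3] [-0.08, -0.06, 0.03]
3 [-11.6, -19.8, -3.3] [-0.08, -0.06, 0.03]
4 [-11.6, -19.8, -3.4] [-0.08, -0.06, 0.03]
5 [-11.6, -19.8, -3.4] [-0.08, -0.06, 0.03]
6 [-11.6, -19.8, -3.4] [-0.08, -0.06, 0.03]
7 [-11.6, -19.8, -3.4] [-0.08, -0.06, 0.03]
8 [-11.6, -19.8, -3.4] [-0.08, -0.06, 0.03]
9 [-11.6, -19.8, -3.4] [-0.08, -0.06, 0.03]
```

Call:
{"fn": "step_arm", "kwargs": {
  "steps": [
    {"x": -0.015, "y": 0, "z": -0.025, "ax": 0, "ay": 0, "az": 0, "claw": 0.05},
    {"x": -0.02, "y": -0.01, "z": -0.02, "ax": 0, "ay": 0, "az": 0, "claw": 0.05},
    {"x": -0.02, "y": -0.025, "z": 0, "ax": 0, "ay": 0, "az": 0, "claw": 0.05},
    {"x": -0.02, "y": -0.03, "z": 0, "ax": 0, "ay": 0, "az": 0, "claw": 0.05},
    {"x": -0.02, "y": -0.03, "z": 0, "ax": 0, "ay": 0, "az": 0, "claw": 0.05}
  ]
}}

```text
time_s: 4.78
ee_pos: [0.5977, 0.0614, 0.2045]
eef_rot: [-3.114, -0.011, 1.337]
force: [1.7, 0.5, 0.7]
grip_width: 0.0302
```

Call:
{"fn": "step_arm", "kwargs": {
  "steps": [
    {"x": -0.012, "y": -0.03, "z": 0, "ax": 0, "ay": 0, "az": 0, "claw": 0.05},
    {"x": -0.005, "y": -0.03, "z": 0, "ax": 0, "ay": 0, "az": 0, "claw": 0.05},
    {"x": 0, "y": -0.02, "z": 0, "ax": 0, "ay": 0, "az": 0, "claw": 0.05},
    {"x": 0, "y": 0, "z": 0, "ax": 0, "ay": 0, "az": 0, "claw": 0.05}
  ]
}}

```text
time_s: 5.12
ee_pos: [0.5059, 0.0615, 0.2033]
eef_rot: [-3.104, -0.011, 1.335]
force: [-0.1, -0.7, -0.4]
grip_width: 0.0499
```

```bash
python3 - <<'E'
from h import *
p,r,o=state();print(o['time_s'],p,L(p),o['eef_rot'],o['force'],o['grip_width'])
plan(W([-.084,.007,.13]),down(),3)
E
```

```text
5.1167 [0.50592604 0.06148148 0.20330205] [-0.07136598  0.00292302  0.20330205] [-3.10447313 -0.01110814  1.33537908] [-0.08454528 -0.70311868 -0.35786457] 0.04988096590520839
dist 0.0745 ang 2.3
0 [1.1, -3.3, 24.6] [-0.71, -0.21, 0.14]
1 [1.2, -3.6, 24.5] [-0.71, -0.21, 0.14]
2 [1.3, -3.9, 24.5] [-0.71, -0.21, 0.14]
```

Call:
{"fn": "step_arm", "kwargs": {
  "steps": [
    {"x": 0.001, "y": -0.004, "z": 0.025, "ax": -1, "ay": -0.3, "az": 0.2, "claw": 0.05},
    {"x": 0.001, "y": -0.004, "z": 0.025, "ax": -1, "ay": -0.3, "az": 0.2, "claw": 0.05},
    {"x": 0.001, "y": -0.003, "z": 0.02, "ax": -0.5, "ay": 0, "az": 0, "claw": 0.05},
    {"x": 0, "y": 0, "z": 0, "ax": 0, "ay": 0, "az": 0, "claw": 0.05}
  ]
}}

```text
time_s: 5.45
ee_pos: [0.4944, 0.0683, 0.1305]
eef_rot: [3.135, -0.002, 1.329]
force: [0.0, -0.7, -0.2]
grip_width: 0.0499
```

```bash
python3 - <<'E'
from h import *
p,r,o=state();print(o['time_s'],p,L(p),o['eef_rot'],o['force'],o['grip_width'])
plan(W([-.084,.007,.022]),down(),5)
cam('scene','s6.png')
t=np.load('/tmp/scene.npz'); crop(t['rgb'],225,110,345,230,6,'s6c.png')
E
```

```text
5.45 [0.49437575 0.06830478 0.13054229] [-0.08421718  0.00677181  0.13054229] [ 3.13539036e+00 -1.52816243e-03  1.32925366e+00] [ 0.03642726 -0.68332427 -0.23463252] 0.04992170478305721
dist 0.1085 ang 0.4
0 [0.0, -0.1, 21.7] [0.07, -0.02, 0.01]
1 [0.0, -0.1, 21.7] [0.07, -0.02, 0.01]
2 [0.0, -0.0, 21.7] [0.07, -0.02, 0.01]
3 [0.0, -0.0, 21.7] [0.07, -0.02, 0.01]
4 [0.0, 0.0, 21.7] [0.07, -0.02, 0.01]
```

View pics/s6c.png

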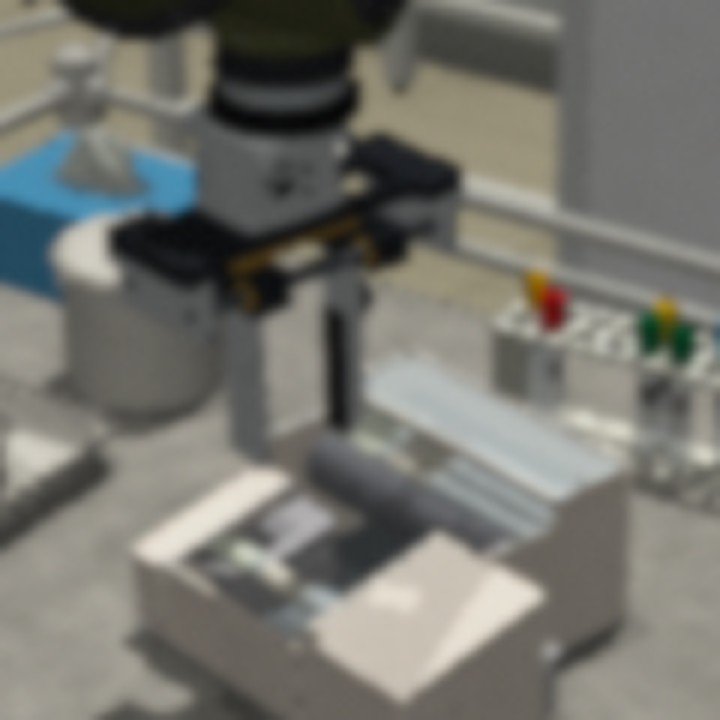

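Call:
{"fn": "step_arm", "kwargs": {
  "steps": [
    {"x": 0, "y": 0, "z": 0.02, "ax": 0, "ay": 0, "az": 0, "claw": 0.05},
    {"x": 0, "y": 0, "z": 0.02, "ax": 0, "ay": 0, "az": 0, "claw": 0.05},
    {"x": 0, "y": 0, "z": 0.018, "ax": 0, "ay": 0, "az": 0, "claw": 0.05},
    {"x": 0, "y": 0, "z": 0, "ax": 0, "ay": 0, "az": 0, "claw": 0.05}
  ]
}}

```text
time_s: 5.83
ee_pos: [0.5004, 0.0683, 0.0767]
eef_rot: [3.132, -0.004, 1.329]
force: [1.1, -0.0, -0.7]
grip_width: 0.0499
```

```bash
python3 - <<'E'
from h import *
p,r,o=state();print(o['time_s'],p,L(p),o['eef_rot'],o['force'],o['grip_width'])
plan(W([-.084,.007,.022]),down(),3)
E
```

```text
5.8333 [0.50037754 0.06826786 0.07671505] [-0.07838227  0.00817777  0.07671505] [ 3.13167688 -0.00437604  1.32944382] [ 1.05158756 -0.00487422 -0.69577595] 0.049874317192054415
dist 0.055 ang 0.6
0 [-0.5, -2.1, 18.2] [0.19, -0.08, 0.02]
1 [-0.4, -2.0, 18.2] [0.19, -0.08, 0.02]
2 [-0.4, -1.9, 18.2] [0.19, -0.08, 0.02]
```

Call:
{"fn": "step_arm", "kwargs": {
  "steps": [
    {"x": 0, "y": -0.004, "z": 0.018, "ax": 0.2, "ay": 0, "az": 0, "claw": 0.05},
    {"x": 0, "y": -0.004, "z": 0.018, "ax": 0.2, "ay": 0, "az": 0, "claw": 0.05},
    {"x": 0, "y": -0.003, "z": 0.014, "ax": 0.2, "ay": 0, "az": 0, "claw": 0.05},
    {"x": 0, "y": 0, "z": 0.002, "ax": 0, "ay": 0, "az": 0, "claw": 0.05}
  ]
}}

```text
time_s: 6.17
ee_pos: [0.4953, 0.071, 0.029]
eef_rot: [3.138, -0.007, 1.329]
force: [0.3, 0.6, -0.1]
grip_width: 0.0499
```

```bash
python3 - <<'E'
from h import *
p,r,o=state();print(o['time_s'],p,L(p),o['eef_rot'],o['force'],o['grip_width'])
plan(W([-.084,.007,.022]),down(),1)
E
```

```text
6.1667 [0.49527466 0.07099591 0.02897749] [-0.08399108  0.00960008  0.02897749] [ 3.13811534 -0.00684273  1.32901555] [ 0.28329123  0.57222577 -0.10276329] 0.04990402636755442
dist 0.0074 ang 0.4
0 [-2.6, -0.0, 7.0] [0.2, -0.39, 0.05]
```

Lower the last 6 mm, then close gently.

Call:
{"fn": "step_arm", "kwargs": {
  "steps": [
    {"x": -0.002, "y": 0, "z": 0.007, "ax": 0, "ay": -0.3, "az": 0, "claw": 0.05},
    {"x": 0, "y": 0, "z": 0, "ax": 0, "ay": 0, "az": 0, "claw": 0.03},
    {"x": 0, "y": 0, "z": 0, "ax": 0, "ay": 0, "az": 0, "claw": 0.02},
    {"x": 0, "y": 0, "z": 0, "ax": 0, "ay": 0, "az": 0, "claw": 0.005},
    {"x": 0, "y": 0, "z": 0, "ax": 0, "ay": 0, "az": 0, "claw": 0.005}
  ],
  "grip_force": 15
}}

```text
time_s: 6.58
ee_pos: [0.4988, 0.0688, 0.0265]
eef_rot: [3.133, -0.003, 1.329]
force: [0.6, -0.3, 0.1]
grip_width: 0.0269
```

Call:
{"fn": "step_arm", "kwargs": {
  "steps": [
    {"x": 0, "y": 0, "z": 0, "ax": 0, "ay": 0, "az": 0, "claw": 0},
    {"x": 0, "y": 0, "z": 0, "ax": 0, "ay": 0, "az": 0, "claw": 0},
    {"x": 0, "y": 0, "z": 0, "ax": 0, "ay": 0, "az": 0, "claw": 0}
  ],
  "grip_force": 20
}}

```text
time_s: 6.83
ee_pos: [0.4995, 0.0688, 0.0278]
eef_rot: [3.131, -0.003, 1.329]
force: [0.1, -0.7, 0.3]
grip_width: 0.0138
```

```bash
python3 - <<'E'
from h import *
p,r,o=state();print(o['time_s'],p,L(p),o['eef_rot'],o['force'],o['grip_width'])
cam('scene','s7.png')
t=np.load('/tmp/scene.npz'); crop(t['rgb'],240,160,310,230,9,'s7c.png')
E
```

```text
6.8333 [0.49950015 0.06880371 0.02777715] [-0.07936271  0.00848716  0.02777715] [ 3.13130815 -0.00349866  1.3286837 ] [ 0.0512166  -0.65274878  0.32024429] 0.013849649956379705
```

View pics/s7c.png

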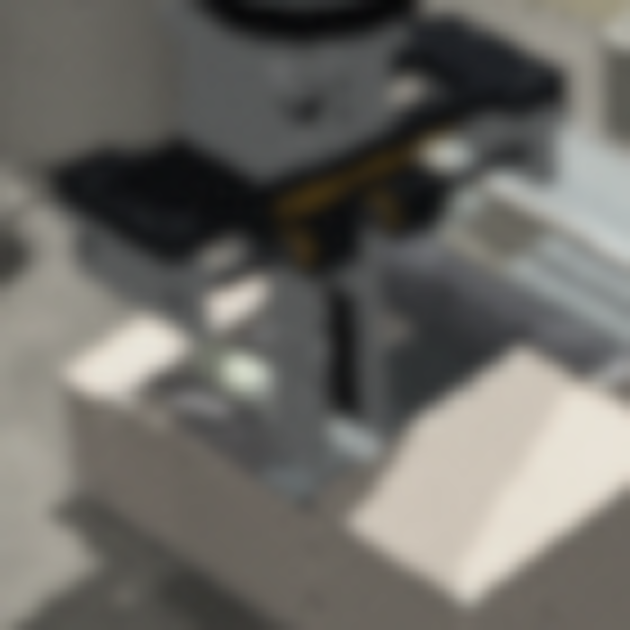

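Call:
{"fn": "step_arm", "kwargs": {
  "steps": [
    {"x": 0, "y": -0.002, "z": -0.002, "ax": 0, "ay": 0, "az": 0, "claw": 0},
    {"x": -0.006, "y": -0.002, "z": 0, "ax": 0, "ay": 0, "az": 0, "claw": 0},
    {"x": -0.008, "y": -0.002, "z": 0, "ax": 0, "ay": 0, "az": 0, "claw": 0}
  ],
  "grip_force": 30
}}

```text
time_s: 7.13
ee_pos: [0.4899, 0.0568, 0.0298]
eef_rot: [3.131, -0.004, 1.33]
force: [0.8, 0.3, 0.2]
grip_width: 0.0127
```

```bash
python3 - <<'E'
from h import *
p,r,o=state();print(o['time_s'],p,L(p),o['eef_rot'],o['force'],o['grip_width'])
E
```

```text
7.1333 [0.489928   0.05684283 0.02983286] [-0.08578122 -0.00542296  0.02983286] [ 3.13119424 -0.00357915  1.3301716 ] [0.81675477 0.27786229 0.2496624 ] 0.012724555502040576
```

Call:
{"fn": "step_arm", "kwargs": {
  "steps": [
    {"x": -0.007, "y": 0, "z": 0.001, "ax": 0, "ay": 0, "az": 0, "claw": 0},
    {"x": -0.006, "y": 0, "z": 0, "ax": 0, "ay": 0, "az": 0, "claw": 0},
    {"x": -0.003, "y": 0, "z": 0, "ax": 0, "ay": 0, "az": 0, "claw": 0}
  ]
}}

```text
time_s: 7.38
ee_pos: [0.4847, 0.0387, 0.0286]
eef_rot: [3.132, -0.003, 1.33]
force: [-0.0, 1.1, -0.1]
grip_width: 0.0131
```

```bash
python3 - <<'E'
from h import *
p,r,o=state();print(o['time_s'],p,L(p),o['eef_rot'],o['force'],o['grip_width'])
cam('scene','s8.png')
t=np.load('/tmp/scene.npz'); crop(t['rgb'],240,160,310,230,9,'s8c.png')
E
```

```text
7.3833 [0.48469976 0.0386779  0.02864939] [-0.08649265 -0.02431193  0.02864939] [ 3.13164008 -0.00332731  1.3296483 ] [-0.04928958  1.0745043  -0.09966429] 0.01314262465670674
```

View pics/s8c.png

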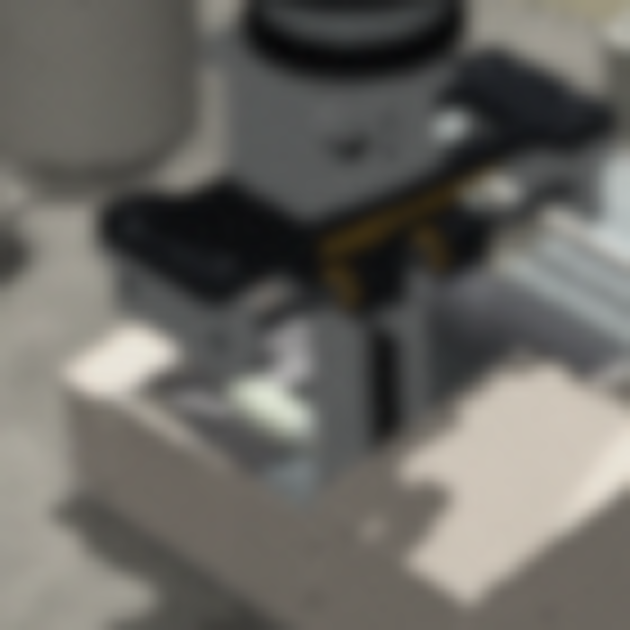

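```bash
python3 - <<'E'
from h import *
o,r=ray('scene',[(240+232/9-.4,160+388/9-.4)])
for z in (.038,.042,.046): print(L(atz('scene',[(240+232/9-.4,160+388/9-.4)],z)).round(4))
p,r,o=state()
# tilt about foot: foot at local (x,-.114,zt)
def tilt(t,draw=0,up=0,cy=-.032,zt=.042,off=None):
    pl=L(p); foot=np.array([pl[0],cy-.0825,zt]); v=pl-foot
    Rl=R.from_euler('x',t,degrees=True)
    tp=foot+Rl.apply(v)+Rl.apply([0,draw,0])+[0,0,up]; tp[0]=-.085
    Rw=R.from_euler('z',q[2]); 
    return W(tp),Rw*Rl*Rw.inv()*down(),tp
for t in (5,10,15,18): print(t,tilt(t)[2].round(4))
tp,tr,l=tilt(16); plan(tp,tr,5)
E
```

```text
[[-0.0796  0.0587  0.038 ]]
[[-0.0836  0.0534  0.042 ]]
[[-0.0875  0.0481  0.046 ]]
5 [-0.085  -0.0237  0.0365]
10 [-0.085  -0.0236  0.0444]
15 [-0.085  -0.0241  0.0523]
18 [-0.085  -0.0248  0.0571]
dist 0.0254 ang 15.8
0 [0.1, 0.3, -5.1] [0.11, 3.16, 0.03]
1 [0.3, 0.3, -5.0] [0.11, 3.16, 0.03]
2 [0.6, 0.3, -5.0] [0.11, 3.16, 0.03]
3 [0.9, 0.3, -5.0] [0.11, 3.16, 0.03]
4 [1.2, 0.3, -4.9] [0.11, 3.16, 0.03]
```

Call:
{"fn": "step_arm", "kwargs": {
  "steps": [
    {"x": 0, "y": 0, "z": -0.005, "ax": 0, "ay": 3.2, "az": 0, "claw": 0},
    {"x": 0, "y": 0, "z": -0.005, "ax": 0, "ay": 3.2, "az": 0, "claw": 0},
    {"x": 0.001, "y": 0, "z": -0.005, "ax": 0, "ay": 3.2, "az": 0, "claw": 0}
  ]
}}

```text
time_s: 7.68
ee_pos: [0.4845, 0.039, 0.0436]
eef_rot: [3.132, -0.175, 1.332]
force: [-1.1, 0.9, -0.4]
grip_width: 0.0128
```

```bash
python3 - <<'E'
from h import *
p,r,o=state();print(o['time_s'],p,L(p),o['eef_rot'],o['force'],o['grip_width'])
Rw=R.from_euler('z',q[2])
print((Rw.inv()*r).as_matrix().round(3))
E
```

```text
7.6833 [0.48453244 0.0390025  0.04358672] [-0.08673305 -0.02403703  0.04358672] [ 3.13157261 -0.17481626  1.33233907] [-1.10020331  0.91641733 -0.42296796] 0.01282572597894194
[[-0.004  1.     0.009]
 [ 0.985  0.002  0.174]
 [ 0.174  0.01  -0.985]]
```

Call:
{"fn": "step_arm", "kwargs": {
  "steps": [
    {"x": 0.001, "y": 0, "z": -0.005, "ax": 0, "ay": 3.2, "az": 0, "claw": 0},
    {"x": 0.001, "y": 0, "z": -0.005, "ax": 0, "ay": 3.2, "az": 0, "claw": 0},
    {"x": 0, "y": 0, "z": 0, "ax": 0, "ay": 0, "az": 0, "claw": 0}
  ]
}}

```text
time_s: 7.93
ee_pos: [0.4851, 0.0379, 0.0552]
eef_rot: [3.128, -0.295, 1.333]
force: [-0.4, 0.7, -0.9]
grip_width: 0.013
```

```bash
python3 - <<'E'
from h import *
p,r,o=state();print(o['time_s'],p,L(p),o['eef_rot'],o['force'],o['grip_width'])
cam('scene','s9.png')
t=np.load('/tmp/scene.npz'); crop(t['rgb'],240,160,310,230,9,'s9c.png')
E
```

```text
7.9333 [0.48506684 0.03789441 0.05518233] [-0.0859481  -0.02498429  0.05518233] [ 3.12847043 -0.29515207  1.3325718 ] [-0.43512908  0.67249347 -0.92932041] 0.012959672713054617
```

View pics/s9c.png

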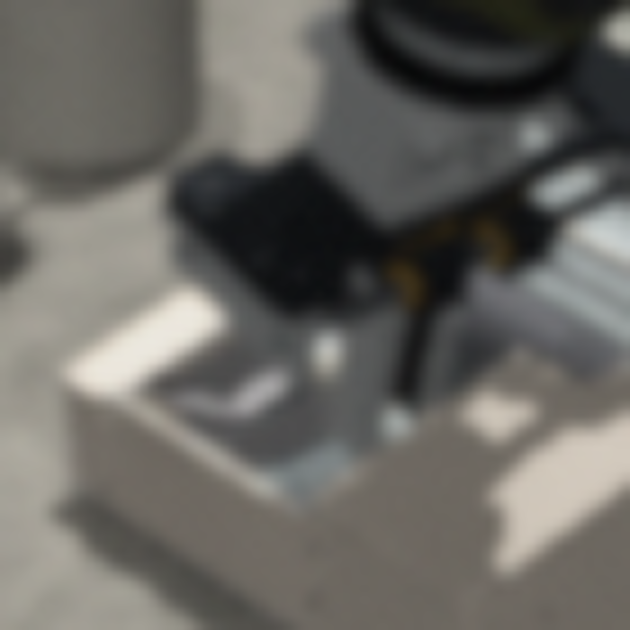

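```bash
python3 - <<'E'
from h import *
p,r,o=state()
g=p-.019*r.as_matrix()[:,2]; a=r.as_matrix()[:,0]
print('grasp',L(g)); 
for s in(-.1245+.04,.04+.0825,-.06, .0745,.08,.09):
    pass
# grip offset from tube center: +.0085 → cap at +.074, foot -.091
for s in (.074,-.091,.0155):
    P=g+s*a; uv=proj('scene',P)[0]; print(L(P).round(4),((uv-[240,160])*9+4).round(0))
E
```

```text
grasp [-0.08623166 -0.0304606   0.07301819]
[-0.0865  0.0404  0.0943] [243. 279.]
[-0.0859 -0.1176  0.0468] [543. 575.]
[-0.0863 -0.0156  0.0775] [346. 381.]
```

```bash
python3 - <<'E'
from h import *
cam('top','t3.png')
t=np.load('/tmp/top.npz'); crop(t['rgb'],200,130,330,255,6,'t3c.png')
E
```

```text
(no output)
```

View pics/t3c.png

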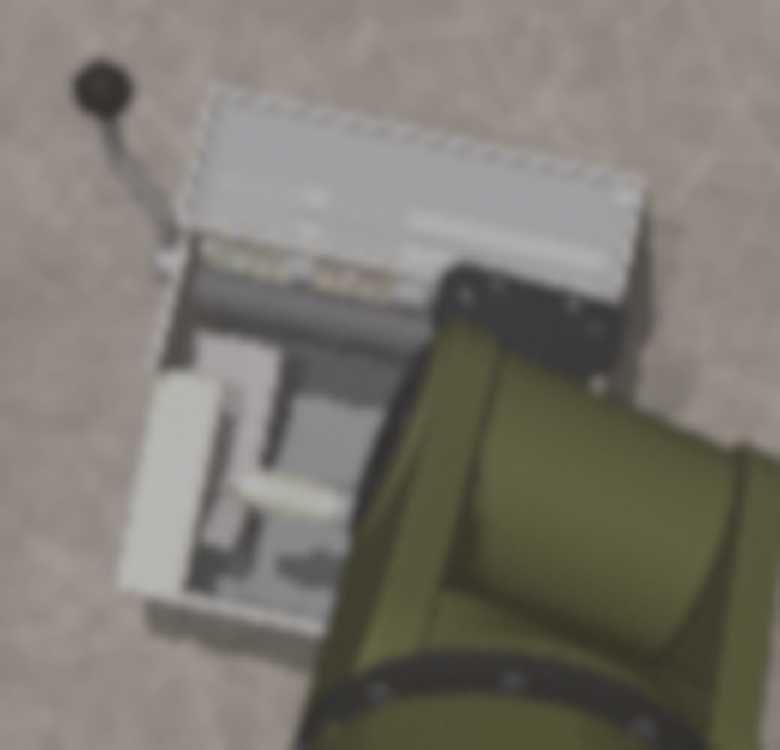

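```bash
python3 - <<'E'
from h import *
t=np.load('/tmp/top.npz'); P=pts('top',t['d'])
for u,v in [(248,484),(270,490),(300,497),(325,503)]:
    print(L(P[round(130+v/6),round(200+u/6)]).round(4))
print(L(atz('top',[(200+240/6-.4,130+482/6-.4)],.09)).round(4))
p,r,o=state(); a=r.as_matrix()[:,0]
Rw=R.from_euler('z',q[2])
plan(p+a*.085,r,4)
E
```

```text
[-0.0874  0.0387  0.0962]
[-0.0873  0.0299  0.0914]
[-0.0869  0.0183  0.0886]
[-0.0871  0.0088  0.0868]
[[-0.0852  0.0438  0.09  ]]
dist 0.085 ang 0.0
0 [21.3, 0.0, -0.0] [0.0, 0.0, 0.0]
1 [21.3, 0.0, -0.0] [0.0, 0.0, 0.0]
2 [21.3, 0.0, -0.0] [0.0, 0.0, 0.0]
3 [21.3, 0.0, -0.0] [0.0, 0.0, 0.0]
```

Call:
{"fn": "step_arm", "kwargs": {
  "steps": [
    {"x": 0.012, "y": 0, "z": 0, "ax": 0, "ay": 0, "az": 0, "claw": 0},
    {"x": 0.014, "y": 0, "z": 0, "ax": 0, "ay": 0, "az": 0, "claw": 0}
  ]
}}

```text
time_s: 8.2
ee_pos: [0.4903, 0.0617, 0.061]
eef_rot: [3.131, -0.286, 1.33]
force: [0.4, -0.2, -0.6]
grip_width: 0.0134
```

```bash
cat > chk.py <<'E'
from h import *
p,r,o=state();a=r.as_matrix()[:,0];print(o['time_s'],L(p).round(4),(R.from_euler('z',-q[2])*r).as_euler('xyz',degrees=True).round(2),o['force'].round(1),o['grip_width'])
g=p-.019*r.as_matrix()[:,2]
print('cap',L(g+.074*a).round(4),'foot',L(g-.091*a).round(4))
E
python3 chk.py
```

```text
8.2 [-0.0866 -0.0006  0.061 ] [179.4  -16.39  90.1 ] [ 0.4 -0.2 -0.6] 0.013409878117063522
cap [-0.0869  0.065   0.1001] foot [-0.0866 -0.0933  0.0535]
```

Call:
{"fn": "step_arm", "kwargs": {
  "steps": [
    {"x": 0.016, "y": 0, "z": 0, "ax": 0, "ay": 0.2, "az": 0, "claw": 0},
    {"x": 0.018, "y": 0, "z": 0, "ax": 0, "ay": 0.2, "az": 0, "claw": 0},
    {"x": 0.016, "y": 0, "z": 0, "ax": 0, "ay": 0.2, "az": 0, "claw": 0}
  ]
}}

```text
time_s: 8.45
ee_pos: [0.5017, 0.1107, 0.0745]
eef_rot: [3.132, -0.29, 1.33]
force: [-0.1, -0.3, -0.2]
grip_width: 0.0133
```

```bash
python3 chk.py
```

```text
8.45 [-0.0873  0.0497  0.0745] [179.47 -16.61  90.08] [-0.1 -0.3 -0.2] 0.013258185216740291
cap [-0.0876  0.1151  0.1138] foot [-0.0873 -0.043   0.0667]
```

Call:
{"fn": "step_arm", "kwargs": {
  "steps": [
    {"x": 0.014, "y": 0, "z": -0.003, "ax": 0, "ay": 0, "az": 0, "claw": 0},
    {"x": 0.004, "y": 0, "z": -0.012, "ax": 0, "ay": 0, "az": 0, "claw": 0},
    {"x": -0.004, "y": -0.004, "z": -0.022, "ax": 0, "ay": 0, "az": 0, "claw": 0},
    {"x": -0.006, "y": -0.004, "z": -0.025, "ax": 0, "ay": 0, "az": 0, "claw": 0}
  ]
}}

```text
time_s: 8.78
ee_pos: [0.4893, 0.109, 0.1335]
eef_rot: [3.139, -0.279, 1.334]
force: [0.3, 0.5, -0.6]
grip_width: 0.0128
```

```bash
python3 chk.py
```

```text
8.7833 [-0.0989  0.0451  0.1335] [179.85 -16.01  90.35] [ 0.3  0.5 -0.6] 0.012835388760729613
cap [-0.0994  0.111   0.1722] foot [-0.0984 -0.0476  0.1267]
```

Out; raise it and level off.

Call:
{"fn": "step_arm", "kwargs": {
  "steps": [
    {"x": -0.005, "y": 0, "z": -0.025, "ax": 0, "ay": -2, "az": 0, "claw": 0},
    {"x": -0.005, "y": 0, "z": -0.025, "ax": 0, "ay": -3, "az": 0, "claw": 0},
    {"x": -0.004, "y": 0, "z": -0.025, "ax": 0, "ay": -4, "az": 0, "claw": 0},
    {"x": -0.002, "y": 0, "z": -0.025, "ax": 0, "ay": -4, "az": 0, "claw": 0},
    {"x": 0, "y": 0, "z": -0.015, "ax": 0, "ay": -2, "az": 0, "claw": 0}
  ]
}}

```text
time_s: 9.2
ee_pos: [0.4787, 0.0706, 0.2479]
eef_rot: [3.135, 0.007, 1.327]
force: [-0.4, -0.7, -0.9]
grip_width: 0.0131
```

Call:
{"fn": "step_arm", "kwargs": {
  "steps": [
    {"x": 0, "y": 0, "z": -0.005, "ax": 0, "ay": 0, "az": 0, "claw": 0},
    {"x": 0, "y": 0, "z": 0, "ax": 0, "ay": 0, "az": 0, "claw": 0},
    {"x": 0, "y": 0, "z": 0, "ax": 0, "ay": 0, "az": 0, "claw": 0},
    {"x": 0, "y": 0, "z": 0, "ax": 0, "ay": 0, "az": 0, "claw": 0},
    {"x": 0, "y": 0, "z": 0, "ax": 0, "ay": 0, "az": 0, "claw": 0}
  ]
}}

```text
time_s: 9.62
ee_pos: [0.4793, 0.0724, 0.2529]
eef_rot: [3.131, 0.01, 1.328]
force: [0.1, 0.7, -0.2]
grip_width: 0.0132
```

```bash
python3 chk.py; python3 - <<'E'
from h import *
print(ctrl.get_obs()['joint_vel'].round(3))
a,_=cam('scene','s10.png'); b,_=cam('top','t10.png')
p,r,o=state(); print(p)
crop(a,225,100,345,220,4,'a.png'); crop(b,180,110,340,260,4,'b.png')
A=cv2.imread('pics/a.png');B=cv2.imread('pics/b.png');h=max(len(A),len(B))
f=lambda i:cv2.copyMakeBorder(i,0,h-len(i),0,0,0); o=np.hstack([f(A),f(B)]); cv2.imwrite('pics/ab.png',cv2.resize(o,(800,int(h*800/o.shape[1]))))
E
sleep 0; python3 chk.py
```

```text
9.6167 [-0.0999  0.0072  0.2529] [179.41   0.55  89.99] [ 0.1  0.7 -0.2] 0.013229019428656398
cap [-0.1     0.0813  0.2712] foot [-0.1001 -0.0837  0.2728]
[-0.005  0.012  0.019  0.005 -0.012 -0.001]
[0.47927059 0.07232126 0.25299772]
9.7167 [-0.0998  0.007   0.253 ] [179.42   0.56  89.98] [ 1.2 -0.2 -0.6] 0.013044014820048948
cap [-0.1     0.0812  0.2713] foot [-0.1001 -0.0838  0.2729]
```

View pics/ab.png

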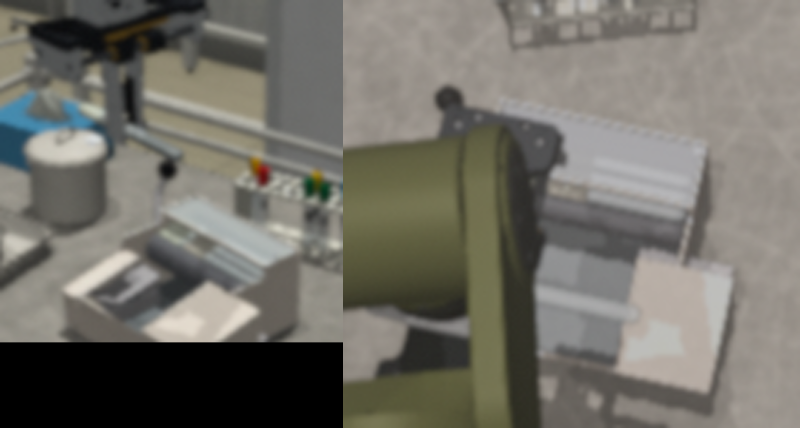

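View pics/s10.png

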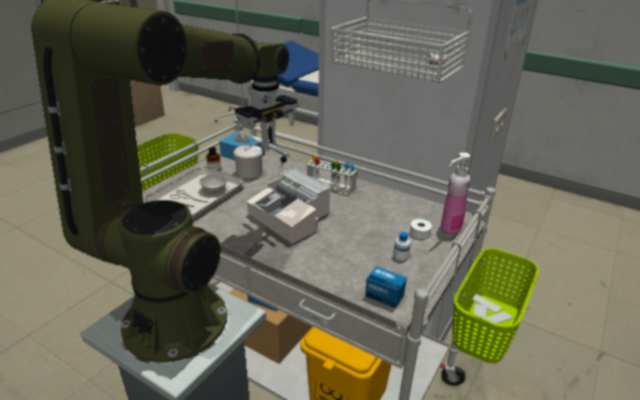

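```bash
python3 -c "
from station import ticket
print(ticket.hand_in())"
```

```text
the job is handed in; nothing more can be done
None
```

The first tube is out of the dispenser and held level about 27 cm above the worktop. I handed the job in at 9.7 s; the hand-in gave no verdict.

- **Lever:** I pushed the knob with closed fingers until the force at the stop reached about 16 N. I then followed it back, and in the pictures it stands at rest.
- **Dispensed tube:** It dropped into the well at dispenser x of about -84 mm, matching the given rest point.
- **Taking it out:** I gripped the tube near its middle and slid it about 30 mm under the roof. I tilted it about 17° with the cap end at about 9 cm and the foot still under the roof. Then I drew it out along its length, lifted it and levelled it.
- **Last checks:**
  - The grip is closed on the tube at about 13 mm opening with 30 N set.
  - Both ends are at about 0.27 m, worked out from the tool pose.
  - The arm is practically still.
  - The label roll, bottle and carton are where they were at the start.
  - No second tube has left the magazine.

None of the last checks failed, but two things did not go as expected. The arm drifted a few mm on rows with no motion, and I corrected for that as I went. The fingers also closed about 5 mm off the tube's rest line before the slide, which did no harm.

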